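# Release the cam lock and bring the dish under the lens

## Robot

A 6-joint arm with a two-finger parallel gripper is mounted at the origin on a cart in front of the work surface, level with it; the furniture and walls round the work are solid. World frame = base frame: x ahead of the robot, y to its left, z up, the work surface at z = 0. Lengths are in m, angles in rad, forces in N, time in s.
With the tool pointing down it reaches from about 0.35 to 0.85 m from the base axis. Payload 8.1 kg.
Tool frame: the origin (TCP) lies at the very end of the fingers, on their centre line; the grasp point (between the pads) lies 19 mm behind it; z points along the fingers, x is the direction in which the jaws open and shut, and the axes are right-handed (so a half turn about z gives the same grasp; the last joint's range is limited). The gripper opens to 93 mm and grips with 3 to 60 N. Pads are 15 mm wide; open, the fingers measure 128 mm over their backs; the gripper's body (75 mm by 188 mm) begins 65 mm behind the grasp point.
Start: joints at [1.056, 0.13, 1.488, -0, 1.523, -0.085], TCP at [0.25, 0.545, 0.219] pointing down, gripper open.
Joint ranges: [-2.96, 2.96], [-0.89, 2.26], [0.02, 2.5], [-1.34, 4.48], [0, 2.73], [-2.66, 2.66]. Speed limits (rad/s): [2.39, 2.39, 2.79, 3.14, 3.14, 3.14].

## Interface

Orientations are given as a rotation vector (axis times angle).
In Python, from plant import robot gives the robot as it stands. The module is installed in compiled form; this text tells all that it offers.
- The arm moves only by the tool jog_arm, never from a script. Its argument "commands" is one flat list of numbers, 5 for each row, row after row: the gripper's target within -1 to 1 (shut at 1, half-way at 0, fully open at -1), then the shift along the tool's x, y, z in m, then the turn about the tool's z in degrees. A call has 1 to 20 rows; each row shifts and turns the commanded pose from where the row before left it, along the tool's axes as they then stand; what a row does not reach is not made up. A row lasts 1/12 s, in which the tool goes at most 41.7 mm and 7.16 degrees, less where a joint would pass 70% of its speed; a pose out of reach is approached as far as the arm can. A call is refused whole if a number of a shift passes 0.0417 or a number of a turn 7.16, either way. A call with a gripper value outside its range is refused whole. The fingers move at their own pace and stop on an object; "grip_force" is the grip in N (left out, the last holds). Time passes only in rows, so rows that do not move let the fingers close. It gives the time, the measured TCP pose, the force and the opening at its end, in the units of the state.
- robot.read_state(): the state, without advancing time (a new reading comes with each control period).
- robot.read_camera(name): name is "side" or "top" or "wrist"; returns a dict with "img" (420x560x3 uint8, blue, green, red), "vfov" (degrees; the focal length in pixels is half the picture's height over the tangent of half this angle, whatever the lens; pixels are square), "cx", "cy" (the principal point, pixels), "extrinsics" (4x4, takes a point from world to camera coordinates). Camera axes: x right, y down, z forward; pixel columns grow to the right and rows downward; lengths in m; the calibration is good to about 2 mm. A picture is of the moment at which its call begins. There is no depth.
- robot.close_job(): hands the job in, once; it reports no verdict.
Trained networks look in a picture, given as the dict that the camera call returned (one of the last four; its "shot" number tells which), for a name from the list of things; names that differ only in an ending like _2 or _b are one class to them, and where a whole thing is asked for, a point or a joint stands for the part that bears it (a point fixed in the world has none). Each returns a list of dicts, best first, with "score" (0 to 1); they miss things now and then, are a little off and sometimes report something else, mostly with a low value. They report only what shows in the picture. A call takes as long as a camera call. They do not tell look-alikes from the thing itself.
- robot.recognise(thing, picture): "box" ([centre column, centre row, width, height] as shares, 0 to 1, of the picture: columns of its width, rows of its height, round what is visible of it).
- robot.pinpoint(thing, picture): "position" ([row, column] as shares, 0 to 1, of the picture: columns of its width, rows of its height: a listed point, or the origin of a listed thing).
The state is a dict: "t": time; "q": joint angles; "dq": joint speeds; "joint_torque": joint torques, N m; "tool_pos": TCP position; "orientation": TCP orientation; "force": force on the tool from outside, world axes, zero at the start; "wrist_torque": the same for the moment, N m; "opening": finger opening in m.
Only numpy, scipy, OpenCV 4.12 (cv2) and the standard library are available. Lean on these libraries where they do the work, as an engineer would, in place of code of your own. Each camera call takes 0.05 s, during which the arm holds its last target.

## Task

On the small dish viewer, bring the covered dish under the lens using only your fingertips: first swing the cam's hand lever right round until it points straight forward against its stop, so that the cam's low point faces the slide, and only then push the slide forward by its upright rear plate until it is fully home against the end stop. Push gently and grip or lift nothing; do not touch the dish, and leave the dish lying flat in its holder, the slide home and the cam at its low point. The bottle, forceps, spare dish and spare lid around the viewer must stay where they are.

Things in the scene. Friction and masses are not known exactly. Their poses are not given: they have to be found in the camera images.
- viewer: Dish viewer: fixed grey base plate, 230 x 250 x 12 mm, on the table. Its own +x is 'forward' (the way the slide goes), +y its left. Origin on the underside; the plate spans x -135..95, y -113..138 mm from it. It carries a slide between two low rails (tops 24 mm high), an eccentric cam with lever on the left, a lens on a post at the right and a dark end stop (top 30 mm) at the front.
- slide (a joint): Travel of the follower slide along the viewer's +x, m: 0 fully back, 0.060 fully home at the end stop. Starts at 0. About 2 N of friction; stays where it is left. A steel lug on its left side (reaching to y 94 mm, 26 to 42 mm above the table) meets the cam's rim: with the cam where it starts the slide is stopped 15 to 27 mm short of home.
- push_face (a point): Centre of the rear (-x) face of the slide's upright push plate, 55 mm above the table, at viewer x -108 mm plus the travel, y 0. The plate is 70 mm wide in y, 8 mm thick, and reaches up to 75 mm above the table. The space behind it is free but for the base plate and the rail ends. Push it toward the viewer's +x.
- cam (a joint): Angle of the cam and its hand lever about the vertical pivot, rad, counterclockwise from above: 0 is the low point (lever points along the viewer's +x, against a firm stop); at 1.57 the lever points to the viewer's +y. It starts between 1.6 and 2.4 and must be turned clockwise to 0. Stiff: about 0.3 N m of friction, so about 6 N at the post; it stays where it is left.
- cam_pivot (a point): Point on the cam's vertical pivot axis (viewer x 45, y 85 mm), 68 mm above the table. The cam is a round steel disc of 32 mm radius set 16 mm off the pivot toward the lever, 26 to 42 mm above the table, the flat lever on it reaching up to 50 mm and the pivot's round cap to 54 mm.
- lever_post (a point): Centre of the black upright round post at the end of the hand lever, 52 mm from the pivot axis, 68 mm above the table. The post is 16 mm in diameter and stands from 50 to 85 mm above the table; push it sideways, well above the lever.
- dish: Covered round dish 65 mm in diameter, 14 mm high, loose in a shallow black ring (70 mm inside, 8 mm high) on the slide, 78 mm in front of the push plate's rear face; origin at the centre of its underside, 26 mm above the table. It rides along with the slide.
- lens_axis (a point): Centre of the 50 mm round lens (viewer x 30, y 0), 91 mm above the table, its underside at 85 mm; its handle runs to the viewer's right to a clamp on a post at y -88 mm, top at 102 mm. The dish is right below it when the slide is home.
- forceps: Bystander: steel forceps, 133 mm long (own y), 14 x 8 mm, lying on the table right of the viewer. Origin under its centre.
- dropper: Bystander: dropper bottle, 34 mm in diameter, 78 mm high, right of the viewer. Origin under its centre.
- spare_dish: Bystander: another covered dish, 65 mm in diameter, 14 mm high, on the table left of the viewer's rear corner. Origin under its centre.
- spare_lid: Bystander: yellow jar lid, 64 mm in diameter, 18 mm high, on the table right of the viewer. Origin under its centre.
Things that resemble listed ones, but are neither listed nor needed, are in the scene too. Leave any blue, green or purple look-alike of the dish alone.

How it is judged:
On the way, in this order (a step that is already met when the one before it is completed fails the run):
1. the cam is turned to its low point while the slide is still back where it started (value of joint cam below 0.25 rad and distance of push_face from where it was at the start of the episode below 0.012 m), for 0.2 s.
2. the slide is pushed home with the cam at its low point (value of joint cam below 0.25 rad and value of joint slide above 0.057 m), for 0.2 s.
At the end, for the whole second after the job is handed in: The cam is within 0.25 rad of its low point, the slide within 3 mm of fully home and at rest, and the dish lies flat in its holder, its centre within 8 mm of the lens axis (all of step 2 and velocity of joint slide below 0.005 m/s and horizontal distance between dish and lens_axis below 0.008 m and angle between dish's own z axis and vertical below 0.08 rad and height (world z) of dish between 0.022 and 0.03 m and linear speed of dish below 0.01 m/s); the robot touches nothing.
It fails at once if the slide is pushed forward more than 12 mm before the cam is at its low point (value of joint cam above 0.3 rad and distance of push_face from where it was at the start of the episode above 0.012 m).
It fails at once if the robot touches the dish (contact force between any of the fingers, the arm and dish above 0.5 N).
It fails at once if the dish is lifted from its holder or tipped (height (world z) of dish above 0.034 m or angle between dish's own z axis and vertical above 0.2 rad).
It fails at once if the viewer, its lever or its slide is pressed or gripped with more than 35 N (contact force between the fingers and viewer above 35 N).
It fails at once if a bystander is moved more than 15 mm (distance of any of forceps, dropper, spare_dish, spare_lid from where it was at the start of the episode above 0.015 m).
It also fails if it takes over 58 s, if anything falls off the work surface, if the arm or the gripper's body presses on something with over 40 N, if the wrist force passes 120 N, or if a joint passes its speed limit or range.

## Working session

There is one attempt and no reset: what is moved stays moved. The work goes in short steps, Python scripts to look and compute and a tool call to move; the robot and the scene stay as the last step left them, time stands still between calls to the robot, and variables do not carry over. Pictures are saved under pics/ and viewed, and the job is handed in when it is done.

Besides the shell and the picture viewer there is one more tool, called after ">>>" as name(argument=value, ...) on one line, values as JSON. jog_arm: Moves the arm, as the interface text tells. Its arguments: {"type":"object","properties":{"commands":{"type":"array"},"grip_force":{"type":"number"}},"required":["commands"]}

```bash
mkdir -p pics; cat > h.py <<'E'
import numpy as np, cv2
from plant import robot
def f(p):
    return (p["img"].shape[0]/2)/np.tan(np.radians(p["vfov"])/2)
def ray(p,u,v):
    F=f(p);E=np.array(p["extrinsics"]);R=E[:3,:3];t=E[:3,3]
    d=R.T@np.array([(u-p["cx"])/F,(v-p["cy"])/F,1.]);o=-R.T@t
    return o,d
def atz(p,u,v,z):
    o,d=ray(p,u,v);return o+d*(z-o[2])/d[2]
def proj(p,X):
    E=np.array(p["extrinsics"]);c=E[:3,:3]@np.array(X)+E[:3,3];F=f(p)
    return p["cx"]+F*c[0]/c[2],p["cy"]+F*c[1]/c[2]
E
cat > a.py <<'E'
from h import *
s=robot.read_state();print(s["t"],s["tool_pos"],s["orientation"],s["opening"],s["force"])
Z=dict(push_face=.055,cam_pivot=.068,lever_post=.068,dish=.026,lens_axis=.091,viewer=0,forceps=0,dropper=0,spare_dish=0,spare_lid=0)
for n in ["top","side"]:
    p=robot.read_camera(n);cv2.imwrite(f"pics/{n}0.png",p["img"])
    o,_=ray(p,0,0);print(n,o.round(3))
    for k,z in Z.items():
        for r in robot.pinpoint(k,p)[:2]:
            v,u=r["position"];u*=560;v*=420
            print(n,k,round(r["score"],2),round(u),round(v),atz(p,u,v,z).round(4))
E
python3 a.py
```

```text
0.0 [0.24968653 0.54493569 0.21759542] [ 2.64330440e+00  1.69622094e+00 -2.59311464e-03] 0.09288651063030663 [ 0.35403735  0.04595081 -0.3732094 ]
top [ 0.349 -0.015  1.092]
top push_face 0.78 272 238 [ 0.4579 -0.026   0.055 ]
top push_face 0.61 281 207 [ 0.5217 -0.0429  0.055 ]
top cam_pivot 0.68 251 150 [0.6364 0.0188 0.068 ]
top lever_post 0.93 230 168 [0.5989 0.0608 0.068 ]
top dish 0.87 349 309 [ 0.3189 -0.1833  0.026 ]
top dish 0.83 237 297 [0.3408 0.0426 0.026 ]
top lens_axis 0.55 291 166 [ 0.597  -0.0624  0.091 ]
top viewer 0.95 284 191 [ 0.5663 -0.0504  0.    ]
top forceps 0.67 353 223 [ 0.4982 -0.1976  0.    ]
top forceps 0.34 280 204 [ 0.5365 -0.0435  0.    ]
top dropper 0.7 363 168 [ 0.6173 -0.2212  0.    ]
top spare_dish 0.8 185 217 [0.508  0.1587 0.    ]
top spare_lid 0.76 381 261 [ 0.4181 -0.2559  0.    ]
side [ 0.051 -0.743  0.541]
side push_face 0.75 251 227 [ 0.4569 -0.0405  0.055 ]
side cam_pivot 0.71 308 194 [ 0.6303 -0.0118  0.068 ]
side cam_pivot 0.64 297 191 [0.6197 0.018  0.068 ]
side lever_post 0.89 284 189 [0.6004 0.0451 0.068 ]
side dish 0.89 230 313 [ 0.3057 -0.2187  0.026 ]
side dish 0.87 208 280 [ 0.3166 -0.1175  0.026 ]
side lens_axis 0.95 307 195 [ 0.599  -0.0482  0.091 ]
side viewer 0.83 301 236 [ 0.5717 -0.0625  0.    ]
side forceps 0.76 314 283 [ 0.4912 -0.2105  0.    ]
side dropper 0.57 363 263 [ 0.6144 -0.2158  0.    ]
side spare_dish 0.61 229 207 [0.5088 0.1547 0.    ]
side spare_lid 0.63 298 317 [ 0.4122 -0.2677  0.    ]
```

```bash
python3 -c "
import cv2
a=cv2.imread('pics/top0.png');cv2.imwrite('pics/topc.png',cv2.resize(a[110:330,150:410],None,fx=3,fy=3,interpolation=2)[:600,:780])
a=cv2.imread('pics/side0.png');cv2.imwrite('pics/sidec.png',cv2.resize(a[150:340,180:420],None,fx=3,fy=3,interpolation=2))"
```

```text
(no output)
```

View pics/topc.png

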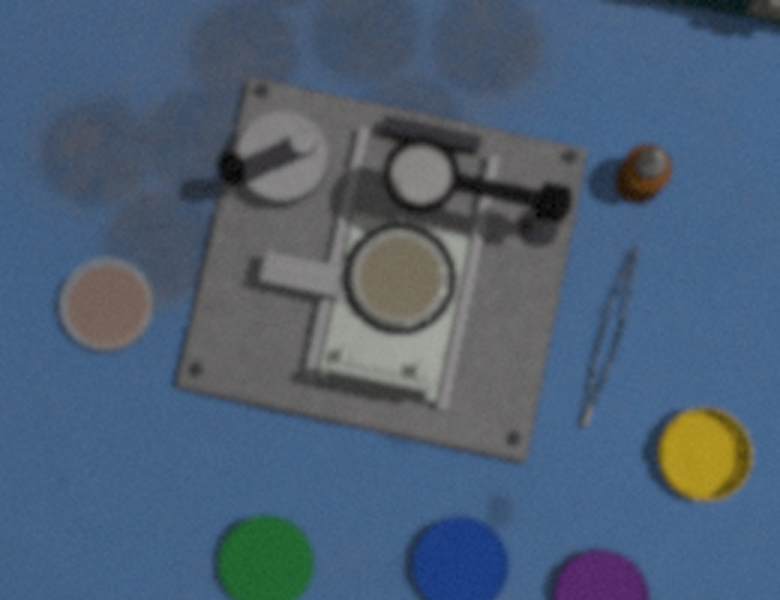

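View pics/sidec.png

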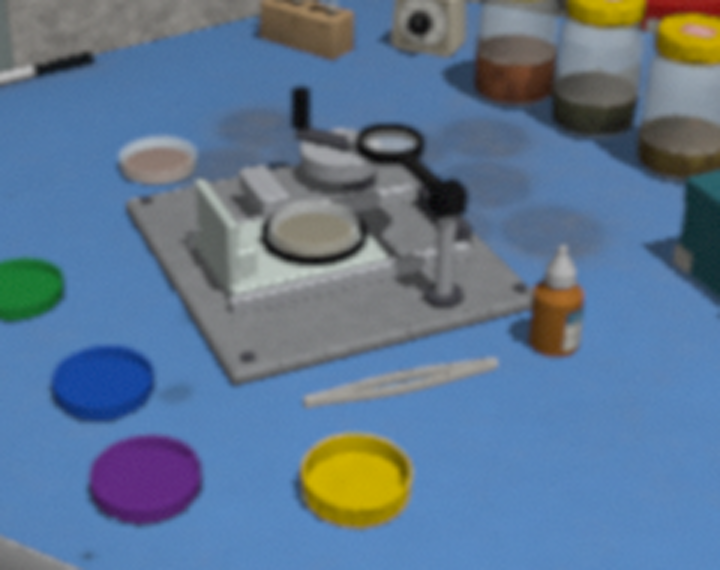

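View pics/top0.png

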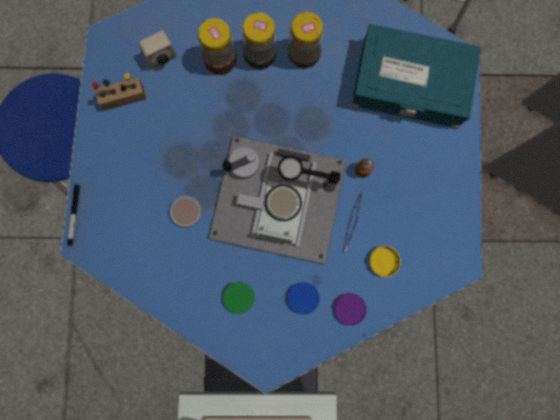

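The top view shows the viewer plate with corners near crop pixels (248,80), (585,152), (176,385) and (522,462). The lever post is at crop (231,167), and the lever points left and slightly back. Next I fit the viewer pose to these.

```bash
cat > fit.py <<'E'
from h import *
from scipy.optimize import least_squares
T=robot.read_camera("top");S=robot.read_camera("side")
c=lambda l:[(150+x/3,110+y/3) for x,y in l]
tc=c([(248,80),(585,152),(522,462),(176,385)])
# side corners: rear-left(133,205)? rear-right (235,380), front-right(530,300)
sc=[(180+x/3,150+y/3) for x,y in [(530,291),(235,378),(128,203)]]
L=[(.095,.138,.012),(.095,-.113,.012),(-.135,-.113,.012),(-.135,.138,.012)]
obs=[(T,p,l) for p,l in zip(tc,L)]+[(S,p,l) for p,l in zip(sc,L[1:])]
obs+=[(T,(272,238),(-.108,0,.055)),(S,(251,227),(-.108,0,.055)),(S,(307,195),(.03,0,.091)),(T,(291,166),(.03,0,.091))]
def W(a,l):
    cc,s=np.cos(a[2]),np.sin(a[2]);return np.array([a[0]+cc*l[0]-s*l[1],a[1]+s*l[0]+cc*l[1],l[2]])
def res(a,o=obs): return np.concatenate([np.subtract(proj(p,W(a,l)),uv) for p,uv,l in o])
r=least_squares(res,[.56,-.05,-.2],loss="soft_l1");print(r.x.round(4),np.degrees(r.x[2]).round(2));print(res(r.x).reshape(-1,2).round(1).tolist())
for nm,o in (("top4",obs[:4]),("side3",obs[4:7])):
    q=least_squares(lambda a:res(a,o),r.x);print(nm,q.x.round(4),q.fun.round(1))
a=r.x
piv=W(a,(.045,.085,.068));print("pivot",piv,"face",W(a,(-.108,0,.055)),"lens",W(a,(.03,0,.091)))
for th in np.arange(1.4,2.5,.1):
    P=W(a,(.045+.052*np.cos(th),.085+.052*np.sin(th),.068));print(th.round(2),P.round(4),np.round(proj(T,P),1),np.round(proj(S,P),1))
E
python3 fit.py
```

```text
[ 0.5645 -0.0545 -0.2037] -11.67
[[-0.8, -2.1], [1.3, -1.9], [1.7, 0.1], [-1.3, 0.5], [3.3, 0.6], [-1.2, -1.7], [-2.3, -2.3], [3.4, -0.1], [-1.2, -2.3], [2.1, 2.3], [-0.7, 1.9]]
top4 [ 0.5628 -0.0541 -0.2082] [-0.7 -1.6  1.3 -0.8  1.2  1.2 -1.7  1. ]
side3 [ 0.5631 -0.0558 -0.1963] [ 3.4  0.9 -0.9 -1.  -2.8 -1.7]
pivot [0.62580507 0.01967827 0.068     ] face [ 0.45877293 -0.03261191  0.055     ] lens [ 0.59391951 -0.06052965  0.091     ]
1.4 [0.6448 0.0681 0.068 ] [226.5 145.5] [293.1 180.6]
1.5 [0.6399 0.0697 0.068 ] [225.6 147.8] [291.1 180.8]
1.6 [0.6348 0.0709 0.068 ] [225.  150.3] [289.1 181.2]
1.7 [0.6297 0.0715 0.068 ] [224.6 152.7] [287.3 181.6]
1.8 [0.6245 0.0717 0.068 ] [224.5 155.2] [285.5 182.1]
1.9 [0.6193 0.0713 0.068 ] [224.6 157.7] [283.9 182.7]
2.0 [0.6142 0.0704 0.068 ] [225.  160.2] [282.4 183.4]
2.1 [0.6092 0.0689 0.068 ] [225.6 162.6] [281.  184.1]
2.2 [0.6043 0.067  0.068 ] [226.5 164.9] [279.8 184.9]
2.3 [0.5997 0.0647 0.068 ] [227.7 167.2] [278.8 185.7]
2.4 [0.5954 0.0618 0.068 ] [229.  169.3] [277.9 186.6]
```

```bash
cat > ov.py <<'E'
from h import *
import sys
def W(a,l):
    cc,s=np.cos(a[2]),np.sin(a[2]);return np.array([a[0]+cc*l[0]-s*l[1],a[1]+s*l[0]+cc*l[1],l[2]])
def circ(x,y,r,z): return [(x+r*np.cos(t),y+r*np.sin(t),z) for t in np.linspace(0,6.2832,41)]
def model(th,tr=0):
    c,s=np.cos(th),np.sin(th)
    m=[[(.095,.138,.012),(.095,-.113,.012),(-.135,-.113,.012),(-.135,.138,.012),(.095,.138,.012)],
     [(-.108+tr,-.035,.075),(-.108+tr,.035,.075),(-.1+tr,.035,.075),(-.1+tr,-.035,.075),(-.108+tr,-.035,.075)],
     circ(-.03+tr,0,.0325,.04),circ(.03,0,.025,.091),circ(.045+.016*c,.085+.016*s,.032,.042),circ(.045+.052*c,.085+.052*s,.008,.085)]
    return m
def draw(p,a,th,fn,box,k=4,tr=0):
    x0,y0,w,h=box
    im=cv2.resize(p["img"][y0:y0+h,x0:x0+w],None,fx=k,fy=k,interpolation=cv2.INTER_CUBIC)
    for l in model(th,tr):
        q=np.array([proj(p,W(a,X)) for X in l]);q=((q-[x0,y0]+.5)*k-.5)
        cv2.polylines(im,[q.round().astype(int)],False,(0,255,0),1)
    cv2.imwrite(fn,im)
if __name__=="__main__":
    a=[.5632,-.0545,-.205];th=2.35
    draw(robot.read_camera("top"),a,th,"pics/ovt.png",(195,125,165,145))
    draw(robot.read_camera("side"),a,th,"pics/ovs.png",(210,165,160,130))
E
python3 ov.py
```

```text
(no output)
```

View pics/ovt.png

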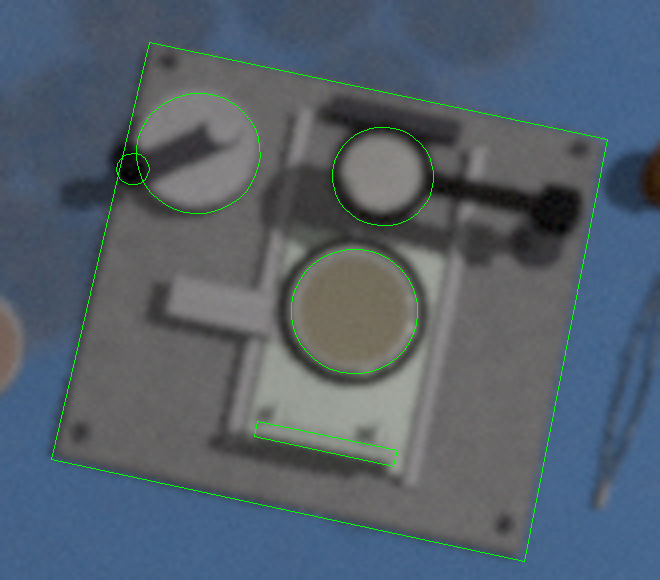

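View pics/ovs.png

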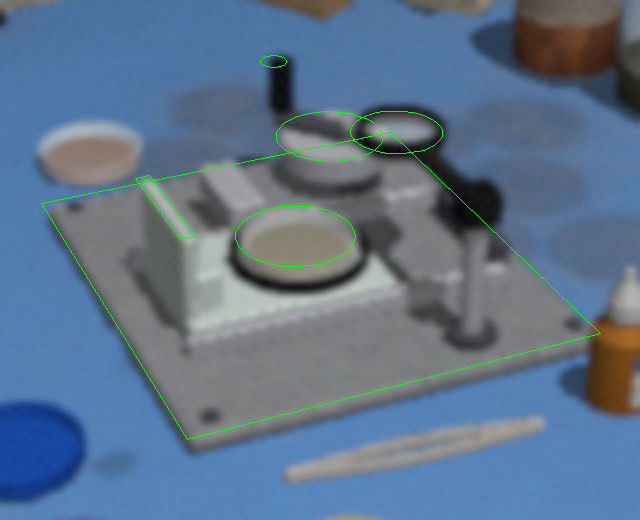

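```bash
cat > plan.py <<'E'
import numpy as np, json
def rows(start,target,n,g=1,nd=4):
    """start/target: x,y,z,heading_deg of tool x. returns rows and end pose (after rounding)"""
    p=np.array(start[:3],float);h=start[3];out=[]
    for i in range(n):
        k=n-i
        d=(np.array(target[:3])-p)/k; dh=(target[3]-h)/k
        c,s=np.cos(np.radians(h)),np.sin(np.radians(h))
        X=np.array([c,s,0]);Y=np.array([s,-c,0]);Z=np.array([0,0,-1])
        r=[round(float(d@X),nd),round(float(d@Y),nd),round(float(d@Z),nd),round(float(-dh),1)]
        p=p+r[0]*X+r[1]*Y+r[2]*Z;h-=r[3]
        out.append([g]+[v+0.0 for v in r])
    return out,list(p)+[h]
def show(o): print(",  ".join(", ".join(f"{v:g}" for v in r) for r in o), max(np.linalg.norm(r[1:4]) for r in o))
def head(rv):
    from scipy.spatial.transform import Rotation as R
    m=R.from_rotvec(rv).as_matrix();return np.degrees(np.arctan2(m[1,0],m[0,0])), m[2]
E
python3 - <<'E'
from plan import *; from h import *
s=robot.read_state();h,m=head(s["orientation"]);print(h,m,s["t"])
st=list(s["tool_pos"])+[h]
o,e=rows(st,[.56,.06,.2,110],18,nd=3);show(o);print(e)
p=robot.read_camera("wrist");cv2.imwrite("pics/w0.png",p["img"]);o_,d=ray(p,280,210);print(o_,d)
E
```

```text
65.3738986744121 [ 4.36659084e-05  2.55742502e-05 -9.99999999e-01] 1.3
1, -0.017, 0.027, 0.001, -2.5,  1, -0.019, 0.026, 0.001, -2.5,  1, -0.02, 0.025, 0.001, -2.5,  1, -0.021, 0.024, 0.001, -2.5,  1, -0.022, 0.024, 0.001, -2.5,  1, -0.023, 0.023, 0.001, -2.5,  1, -0.024, 0.021, 0.001, -2.5,  1, -0.024, 0.02, 0.001, -2.5,  1, -0.025, 0.019, 0.001, -2.5,  1, -0.026, 0.018, 0.001, -2.5,  1, -0.027, 0.017, 0.001, -2.5,  1, -0.028, 0.016, 0.001, -2.4,  1, -0.028, 0.015, 0.001, -2.5,  1, -0.029, 0.014, 0.001, -2.4,  1, -0.03, 0.012, 0.001, -2.5,  1, -0.03, 0.011, 0.001, -2.4,  1, -0.031, 0.01, 0.001, -2.5,  1, -0.031, 0.008, 0.002, -2.4 0.032588341473600645
[np.float64(0.5598130275567852), np.float64(0.05961561941490945), np.float64(0.19965548260264324), np.float64(109.97389867441213)]
[0.17430839 0.57921217 0.38448476] [ 0.28316251 -0.10247555 -0.95388226]
```

View pics/w0.png

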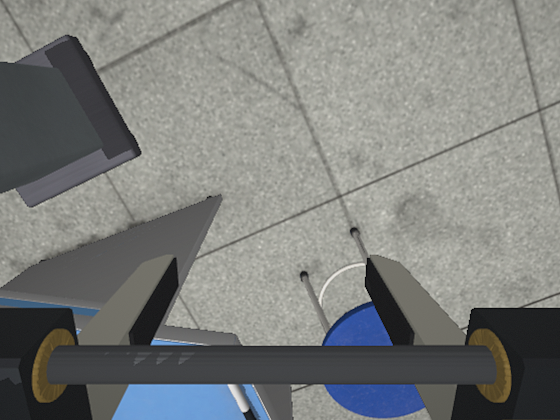

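The wrist view shows the two open fingers at (150,310) and (390,310), with the table corner at bottom left. It looks toward tool +y. Moving over the viewer with the fingers closing.

>>> jog_arm(commands=[1, -0.017, 0.027, 0.001, -2.5, 1, -0.019, 0.026, 0.001, -2.5, 1, -0.02, 0.025, 0.001, -2.5, 1, -0.021, 0.024, 0.001, -2.5, 1, -0.022, 0.024, 0.001, -2.5, 1, -0.023, 0.023, 0.001, -2.5, 1, -0.024, 0.021, 0.001, -2.5, 1, -0.024, 0.02, 0.001, -2.5, 1, -0.025, 0.019, 0.001, -2.5, 1, -0.026, 0.018, 0.001, -2.5, 1, -0.027, 0.017, 0.001, -2.5, 1, -0.028, 0.016, 0.001, -2.4, 1, -0.028, 0.015, 0.001, -2.5, 1, -0.029, 0.014, 0.001, -2.4, 1, -0.03, 0.012, 0.001, -2.5, 1, -0.03, 0.011, 0.001, -2.4, 1, -0.031, 0.01, 0.001, -2.5, 1, -0.031, 0.008, 0.002, -2.4], grip_force=10)

```text
t: 2.85
tool_pos: [0.5606, 0.0581, 0.1999]
orientation: [1.8, 2.574, 0.001]
force: [0.8, 0.2, -0.0]
opening: 0.0005
```

```bash
python3 - <<'E'
from h import *; from ov import *; from plan import *
s=robot.read_state();print(s["tool_pos"],head(s["orientation"]),s["t"])
p=robot.read_camera("wrist");cv2.imwrite("pics/w1.png",p["img"])
a=[.5632,-.0545,-.205]
draw(p,a,2.25,"pics/w1o.png",(0,0,560,420),1)
for k,z in dict(cam_pivot=.068,lever_post=.068,lens_axis=.091,push_face=.055,dish=.026).items():
    for r in robot.pinpoint(k,p)[:2]:
        v,u=r["position"];u*=560;v*=420;print(k,r["score"],round(u),round(v),atz(p,u,v,z).round(4))
print(W(a,(.045,.085,.068)),proj(p,s["tool_pos"]))
E
```

```text
[0.56064544 0.05807641 0.1999212 ] (np.float64(110.09142643483962), array([-2.00781212e-04,  6.82553009e-04, -9.99999747e-01])) 2.85
cam_pivot 0.84 202 253 [0.6289 0.0169 0.068 ]
lever_post 0.65 264 246 [0.6037 0.0663 0.068 ]
lens_axis 0.94 110 195 [ 0.5947 -0.0624  0.091 ]
push_face 0.94 207 33 [ 0.4581 -0.0335  0.055 ]
dish 0.86 172 123 [ 0.537  -0.0468  0.026 ]
[0.62456095 0.01955966 0.068     ] (np.float64(273.8030952758395), np.float64(270.770742894479))
```

View pics/w1o.png

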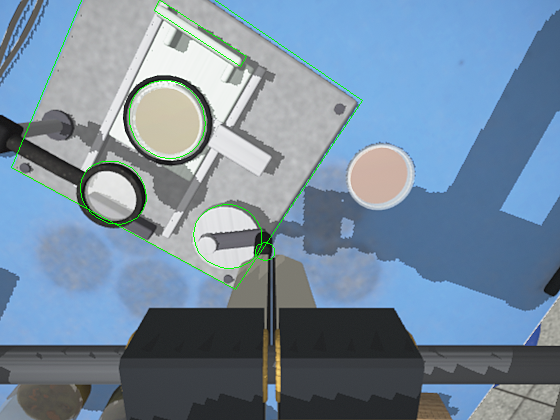

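```bash
python3 - <<'E'
import cv2
a=cv2.imread('pics/w1.png')[180:350,170:370];cv2.imwrite('pics/w1z.png',cv2.resize(a,None,fx=3.5,fy=3.5,interpolation=2))
E
```

```text
(no output)
```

View pics/w1z.png

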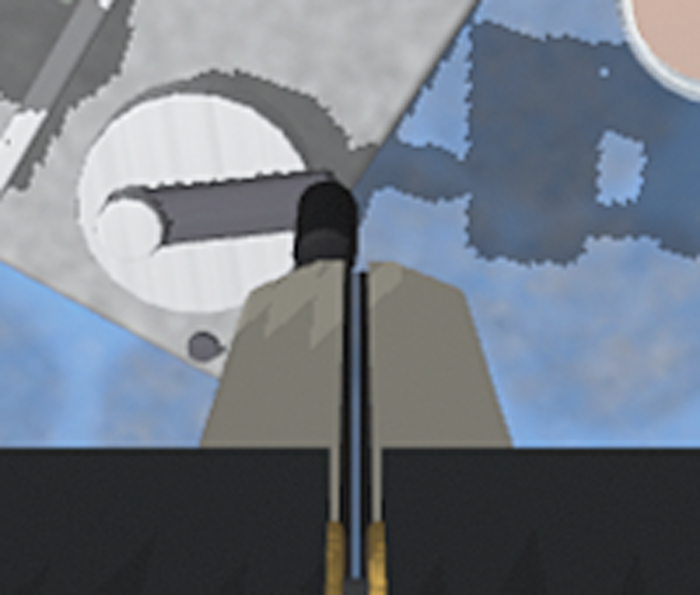

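```bash
cat > orb.py <<'E'
from plan import *; from ov import W
A=[.5632,-.0545,-.205]
def pose(psi_deg,d,z=.063,r=.052):
    t=np.radians(psi_deg);er=np.array([np.cos(t),np.sin(t)]);et=np.array([-er[1],er[0]])
    v=np.array([.045,.085])+r*er+d*et;w=W(A,(v[0],v[1],z));return [w[0],w[1],z,psi_deg+np.degrees(A[2])]
def chain(st,poses):
    out=[]
    for q in poses: o,st=rows(st,q,1); out+=o
    return out,st
E
python3 - <<'E'
from orb import *
st=[.5606,.0581,.1999,110.1]
t=pose(129,.036);print(t)
o1,s1=rows(st,t[:2]+[.1]+t[3:],6,nd=3); o2,s2=rows(s1,t,4,nd=3);show(o1+o2);print(s2)
E
```

```text
[np.float64(0.5687446261593444), np.float64(0.049300839503223226), 0.063, np.float64(117.25436519981812)]
1, -0.002, 0.001, 0.017, -1.2,  1, -0.002, 0.001, 0.017, -1.2,  1, -0.002, 0.001, 0.016, -1.2,  1, -0.002, 0, 0.017, -1.2,  1, -0.002, 0.001, 0.016, -1.2,  1, -0.001, 0, 0.017, -1.2,  1, 0, 0, 0.009, 0,  1, 0, 0, 0.009, 0,  1, 0, 0, 0.009, 0,  1, 0, 0, 0.01, 0 0.01714642819948225
[np.float64(0.5685668040912332), np.float64(0.04947785935538541), np.float64(0.06289999999999998), 117.30000000000001]
```

>>> jog_arm(commands=[1, -0.002, 0.001, 0.017, -1.2, 1, -0.002, 0.001, 0.017, -1.2, 1, -0.002, 0.001, 0.016, -1.2, 1, -0.002, 0, 0.017, -1.2, 1, -0.002, 0.001, 0.016, -1.2, 1, -0.001, 0, 0.017, -1.2, 1, 0, 0, 0.009, 0, 1, 0, 0, 0.009, 0, 1, 0, 0, 0.009, 0, 1, 0, 0, 0.01, 0, 1, 0, 0, 0, 0])

```text
t: 4.07
tool_pos: [0.5665, 0.0513, 0.0607]
orientation: [-1.636, -2.679, 0.002]
force: [-0.4, 0.6, -0.7]
opening: 0.0003
```

```bash
python3 - <<'E'
from h import *
from orb import *
s=robot.read_state();h,_=head(s["orientation"]);print(s["t"],s["tool_pos"],h,s["force"])
p=robot.read_camera("wrist");cv2.imwrite("pics/w2.png",p["img"])
p=robot.read_camera("side");cv2.imwrite("pics/s2.png",cv2.resize(p["img"][150:280,210:370],None,fx=4,fy=4,interpolation=2))
E
```

```text
4.0667 [0.56650963 0.0512743  0.06068285] 117.17556345297768 [-0.36542724  0.64828063 -0.6761522 ]
```

View pics/w2.png

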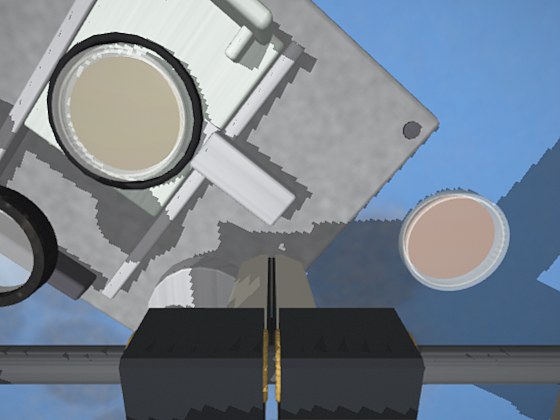

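View pics/s2.png

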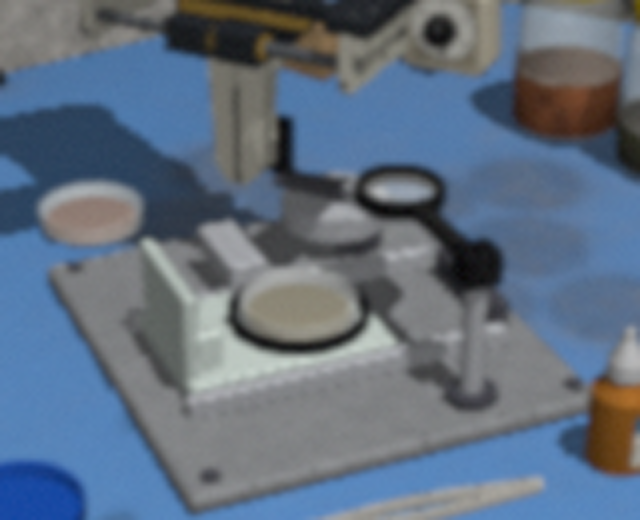

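The wrist and side views show the closed fingers just behind and to the right of the lever post, clear of the lug and dish. Starting the push.

```bash
python3 - <<'E'
from orb import *
st=[.5665,.0513,.0607,117.2]
P=[pose(129,d) for d in (.031,.026,.021,.0175,.0155)]+[pose(q,.0155) for q in np.arange(126,83,-3)]
o,e=chain(st,P[:20]);show([[round(v,3) if i<4 else v for i,v in enumerate(r)] for r in o]);print(len(o),e)
E
```

```text
1, -0.003, 0.006, -0.002, -0.1,  1, 0, 0.005, 0, 0,  1, 0, 0.005, 0, 0,  1, 0, 0.004, 0, 0,  1, 0, 0.002, 0, 0,  1, 0.001, 0.003, 0, 3,  1, 0.001, 0.003, 0, 3,  1, 0.001, 0.003, 0, 3,  1, 0.001, 0.003, 0, 3,  1, 0.001, 0.003, 0, 3,  1, 0.001, 0.003, 0, 3,  1, 0.001, 0.003, 0, 3,  1, 0.001, 0.003, 0, 3,  1, 0.001, 0.003, 0, 3,  1, 0.001, 0.003, 0, 3,  1, 0.001, 0.003, 0, 3,  1, 0.001, 0.003, 0, 3,  1, 0.001, 0.003, 0, 3,  1, 0.001, 0.003, 0, 3,  1, 0.001, 0.003, 0, 3 0.007
20 [np.float64(0.6256278225895466), np.float64(0.07386129017353116), np.float64(0.063), 72.3]
```

>>> jog_arm(commands=[1, -0.003, 0.006, -0.002, 0, 1, 0, 0.005, 0, 0, 1, 0, 0.005, 0, 0, 1, 0, 0.004, 0, 0, 1, 0, 0.002, 0, 0, 1, 0.0009, 0.0027, 0, 3, 1, 0.0009, 0.0027, 0, 3, 1, 0.0009, 0.0027, 0, 3, 1, 0.0009, 0.0027, 0, 3, 1, 0.0009, 0.0027, 0, 3, 1, 0.0009, 0.0027, 0, 3])

```text
t: 5.08
tool_pos: [0.6016, 0.0681, 0.0646]
orientation: [-2.04, -2.389, 0.003]
force: [-4.3, -5.1, 3.6]
opening: 0.0001
```

```bash
cat > chk.py <<'E'
import sys
from h import *
from orb import *
s=robot.read_state();h,_=head(s["orientation"]);print(s["t"],s["tool_pos"].round(4) if hasattr(s["tool_pos"],'round') else s["tool_pos"],round(h,1),"F",np.round(s["force"],1),s["opening"])
c,sn=np.cos(A[2]),np.sin(A[2]);d=np.array(s["tool_pos"][:2])-A[:2];v=np.array([c*d[0]+sn*d[1],-sn*d[0]+c*d[1]]);print("viewer frame mm",(v*1e3).round(1))
w=v-[.045,.085];psi=np.radians(h)-A[2];print("psi",np.degrees(psi).round(1),"radial",(w@[np.cos(psi),np.sin(psi)]*1e3).round(1),"d",(w@[-np.sin(psi),np.cos(psi)]*1e3).round(1))
n=sys.argv[1]
p=robot.read_camera("side");a=cv2.resize(p["img"][150:280,210:370],None,fx=2.5,fy=2.5,interpolation=2)
p=robot.read_camera("top");b=cv2.resize(p["img"][125:255,195:355],None,fx=2.5,fy=2.5,interpolation=2)
cv2.imwrite(f"pics/{n}.png",np.hstack([a,b])[:, :800])
E
python3 chk.py c1
```

```text
5.0833 [0.6016 0.0681 0.0646] 99.0 F [-4.3 -5.1  3.6] 0.00013058743784421774
viewer frame mm [ 12.6 127.9]
psi 110.8 radial 51.6 d 15.1
```

View pics/c1.png

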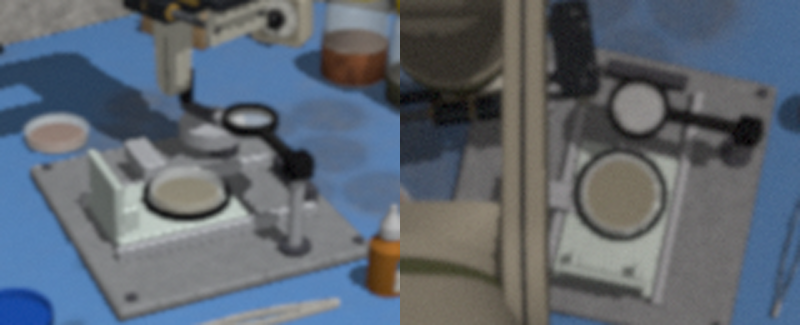

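The side view shows the fingers on the post with about 7 N of contact force, so the lever is turning. Continuing.

>>> jog_arm(commands=[1, 0.0009, 0.0027, 0, 3, 1, 0.0009, 0.0027, 0, 3, 1, 0.0009, 0.0027, 0, 3, 1, 0.0009, 0.0027, 0, 3, 1, 0.0009, 0.0027, 0, 3, 1, 0.0009, 0.0027, 0, 3, 1, 0.0009, 0.0027, 0, 3, 1, 0.0009, 0.0027, 0, 3, 1, 0.0009, 0.0027, 0, 3, 1, 0.0009, 0.0027, 0, 3, 1, 0.0009, 0.0027, 0, 3, 1, 0.0009, 0.0027, 0, 3, 1, 0.0009, 0.0027, 0, 3])

```text
t: 6.27
tool_pos: [0.6365, 0.0748, 0.0639]
orientation: [-2.719, -1.571, 0.005]
force: [-6.4, -1.2, 3.0]
opening: 0.0003
```

```bash
python3 chk.py c2
```

```text
6.2667 [0.6365 0.0748 0.0639] 60.0 F [-6.4 -1.2  3. ] 0.0003110130523176006
viewer frame mm [ 45.4 141.5]
psi 71.8 radial 53.8 d 17.3
```

View pics/c2.png

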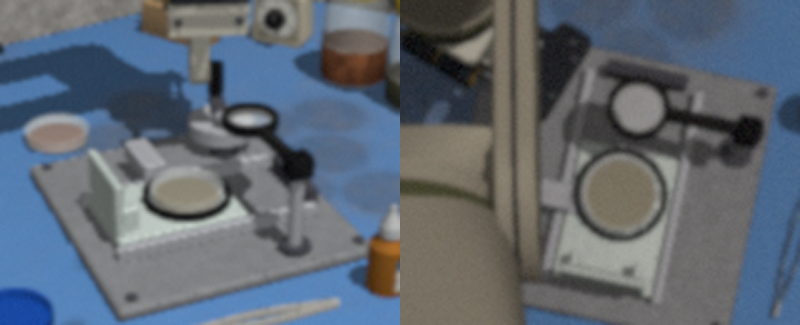

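>>> jog_arm(commands=[1, 0.0005, 0.003, 0, 3, 1, 0.0006, 0.003, 0, 3, 1, 0.0007, 0.0029, 0, 3, 1, 0.0007, 0.0028, 0, 3, 1, 0.0008, 0.0028, 0, 3, 1, 0.0008, 0.0028, 0, 3, 1, 0.0008, 0.0028, 0, 3, 1, 0.0008, 0.0028, 0, 3, 1, 0.0008, 0.0028, 0, 3, 1, 0.0008, 0.0028, 0, 3, 1, 0.0008, 0.0028, 0, 3, 1, 0.0008, 0.0028, 0, 3, 1, 0.0008, 0.0028, 0, 3, 1, 0.0008, 0.0028, 0, 3])

```text
t: 7.53
tool_pos: [0.6708, 0.0539, 0.0641]
orientation: [-3.1, -0.493, 0.001]
force: [-1.8, 5.1, -0.4]
opening: 0.0005
```

```bash
python3 chk.py c3
```

```text
7.5333 [0.6708 0.0539 0.0641] 18.1 F [-1.8  5.1 -0.4] 0.00047108908233545253
viewer frame mm [ 83.3 128. ]
psi 29.8 radial 54.6 d 18.3
```

View pics/c3.png

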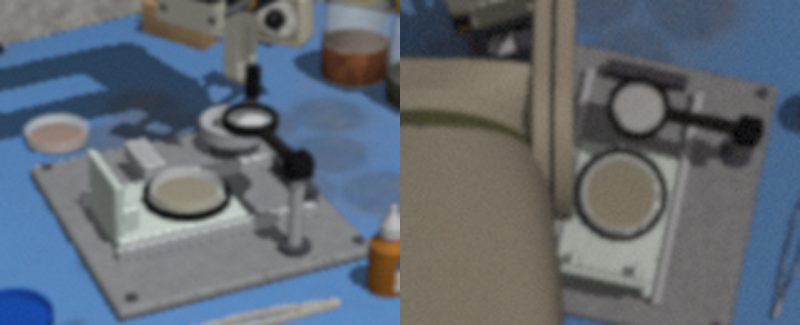

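>>> jog_arm(commands=[1, 0.0004, 0.003, 0, 3, 1, 0.0005, 0.003, 0, 3, 1, 0.0006, 0.003, 0, 3, 1, 0.0007, 0.0028, 0, 3, 1, 0.0008, 0.0028, 0, 3, 1, 0.0008, 0.0028, 0, 3, 1, 0.0005, 0.0014, 0, 2])

```text
t: 8.22
tool_pos: [0.6794, 0.0362, 0.0643]
orientation: [-3.139, 0.053, -0.002]
force: [3.4, 6.8, -3.4]
opening: 0.0007
```

```bash
python3 chk.py c4
```

```text
8.2167 [0.6794 0.0362 0.0643] -1.9 F [ 3.4  6.8 -3.4] 0.0006566789647934259
viewer frame mm [ 95.3 112.4]
psi 9.8 radial 54.3 d 18.4
```

View pics/c4.png

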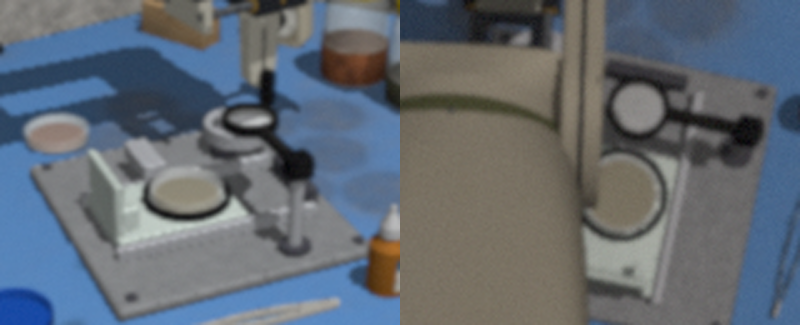

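>>> jog_arm(commands=[1, 0.0003, 0.0013, 0, 1.4, 1, 0.0003, 0.0013, 0, 1.4, 1, 0.0003, 0.0013, 0, 1.4, 1, 0.0003, 0.0013, 0, 1.4, 1, 0.0003, 0.0013, 0, 1.4])

```text
t: 8.73
tool_pos: [0.6807, 0.0297, 0.0645]
orientation: [-3.13, 0.242, -0.003]
force: [5.0, 5.7, -3.0]
opening: 0.0005
```

>>> jog_arm(commands=[1, 0, 0.001, 0, 0, 1, 0, 0.001, 0, 0])

```text
t: 8.9
tool_pos: [0.6804, 0.0276, 0.0646]
orientation: [-3.13, 0.24, -0.003]
force: [4.2, 6.0, -2.7]
opening: 0.0007
```

>>> jog_arm(commands=[1, 0, 0.001, 0, 0, 1, 0, 0.001, 0, 0])

```text
t: 9.07
tool_pos: [0.6801, 0.0256, 0.0647]
orientation: [-3.13, 0.24, -0.003]
force: [5.1, 4.8, -2.6]
opening: 0.0005
```

```bash
python3 chk.py c5
```

```text
9.0667 [0.6801 0.0256 0.0647] -8.8 F [ 5.1  4.8 -2.6] 0.0005293499285319269
viewer frame mm [ 98.2 102.2]
psi 3.0 radial 54.0 d 14.5
```

View pics/c5.png

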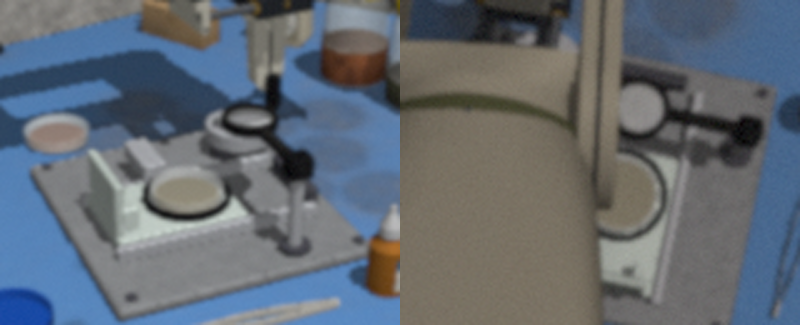

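>>> jog_arm(commands=[1, 0, 0.001, 0, 0, 1, 0, 0.001, 0, 0])

```text
t: 9.33
tool_pos: [0.68, 0.0246, 0.0647]
orientation: [-3.129, 0.24, -0.003]
force: [5.9, 11.8, -2.0]
opening: 0.0005
```

>>> jog_arm(commands=[1, 0, 0.001, 0, 0])

```text
t: 9.42
tool_pos: [0.68, 0.0244, 0.0648]
orientation: [-3.127, 0.239, -0.004]
force: [7.3, 16.2, -3.9]
opening: 0.0005
```

>>> jog_arm(commands=[1, 0, 0.001, 0, 0])

```text
t: 9.5
tool_pos: [0.6799, 0.0243, 0.0648]
orientation: [-3.126, 0.238, -0.004]
force: [6.4, 18.4, -2.7]
opening: 0.0005
```

>>> jog_arm(commands=[1, 0, 0.001, 0, 0])

```text
t: 9.58
tool_pos: [0.6799, 0.0242, 0.0648]
orientation: [-3.125, 0.238, -0.004]
force: [7.7, 22.0, -4.6]
opening: 0.0005
```

The force rose to about 23 N while the pose stopped moving, so the lever is on its stop. Backing off and lifting.

>>> jog_arm(commands=[1, 0, -0.005, 0, 0, 1, 0, -0.01, 0, 0, 1, 0, -0.01, 0, 0, 1, 0, 0, -0.02, 0, 1, 0, 0, -0.03, 0, 1, 0, 0, -0.03, 0, 1, 0, 0, -0.02, 0, 1, 0, 0, 0, 0])

```text
t: 10.25
tool_pos: [0.6854, 0.0441, 0.1716]
orientation: [-3.132, 0.241, -0.015]
force: [0.4, -0.0, -0.2]
opening: 0.0006
```

```bash
python3 chk.py c6; python3 - <<'E'
from orb import *; from h import *; from ov import draw
s=robot.read_state();h,_=head(s["orientation"])
w=W(A,(-.150,0,.16));st=list(s["tool_pos"])+[h]
o,e=rows(st,[w[0],w[1],.16,90+np.degrees(A[2])],16,nd=3);show(o);print(e)
draw(robot.read_camera("wrist"),A,0,"pics/w6.png",(0,0,560,420),1)
E
```

```text
10.25 [0.6854 0.0441 0.1716] -8.8 F [ 0.4 -0.  -0.2] 0.0005890392908714347
viewer frame mm [ 99.6 121.4]
psi 2.9 radial 56.4 d 33.6
1, -0.016, 0.007, 0, -5.4,  1, -0.016, 0.005, 0, -5.4,  1, -0.017, 0.004, 0, -5.4,  1, -0.017, 0.002, 0, -5.5,  1, -0.017, 0, 0, -5.4,  1, -0.017, -0.001, 0.001, -5.5,  1, -0.017, -0.003, 0, -5.4,  1, -0.017, -0.004, 0.001, -5.5,  1, -0.016, -0.006, 0, -5.4,  1, -0.015, -0.008, 0.001, -5.5,  1, -0.015, -0.009, 0, -5.4,  1, -0.014, -0.01, 0.001, -5.5,  1, -0.013, -0.012, 0, -5.4,  1, -0.012, -0.013, 0.001, -5.5,  1, -0.01, -0.013, 0, -5.4,  1, -0.009, -0.015, 0.001, -5.5 0.01772004514666935
[np.float64(0.41595657670332536), np.float64(-0.024171370653597327), np.float64(0.15992125562951676), np.float64(78.28809749549194)]
```

View pics/c6.png

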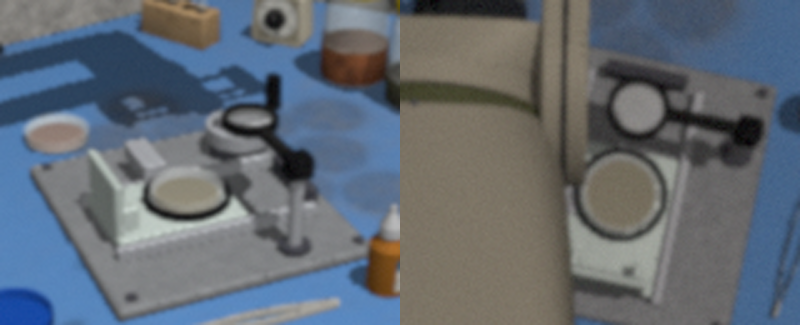

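View pics/w6.png

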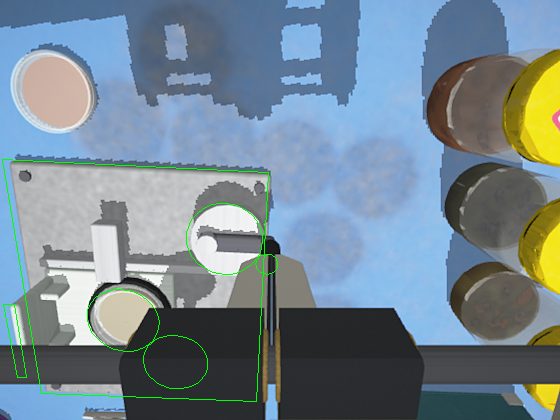

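The wrist view shows the lever pointing straight forward, with the post hidden near (270,245) and the disc at (225,240). The slide is still fully back. Moving behind the push plate.

>>> jog_arm(commands=[1, -0.016, 0.007, 0, -5.4, 1, -0.016, 0.005, 0, -5.4, 1, -0.017, 0.004, 0, -5.4, 1, -0.017, 0.002, 0, -5.5, 1, -0.017, 0, 0, -5.4, 1, -0.017, -0.001, 0.001, -5.5, 1, -0.017, -0.003, 0, -5.4, 1, -0.017, -0.004, 0.001, -5.5, 1, -0.016, -0.006, 0, -5.4, 1, -0.015, -0.008, 0.001, -5.5, 1, -0.015, -0.009, 0, -5.4, 1, -0.014, -0.01, 0.001, -5.5, 1, -0.013, -0.012, 0, -5.4, 1, -0.012, -0.013, 0.001, -5.5, 1, -0.01, -0.013, 0, -5.4, 1, -0.009, -0.015, 0.001, -5.5, 1, 0, 0, 0, 0])

```text
t: 11.82
tool_pos: [0.4117, -0.0246, 0.1562]
orientation: [-2.429, -1.986, 0.006]
force: [-0.9, -0.6, -1.1]
opening: 0.0004
```

```bash
python3 chk.py c7; python3 - <<'E'
from orb import *; from h import *; from ov import draw
p=robot.read_camera("top")
draw(p,A,0,"pics/t7.png",(195,125,165,145))
p=robot.read_camera("wrist")
draw(p,A,0,"pics/w7.png",(0,0,560,420),1)
E
```

```text
11.8167 [ 0.4117 -0.0246  0.1562] 78.5 F [-0.9 -0.6 -1.1] 0.0003890054585816492
viewer frame mm [-154.4   -1.6]
psi 90.3 radial -85.6 d 199.8
```

View pics/t7.png

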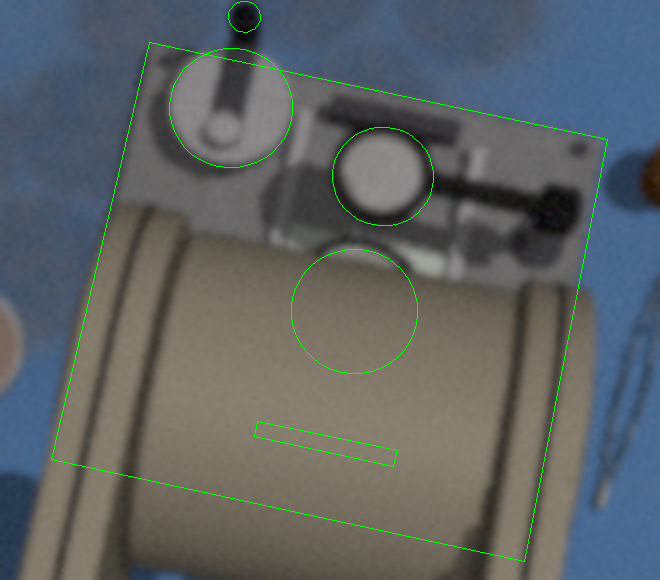

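View pics/w7.png

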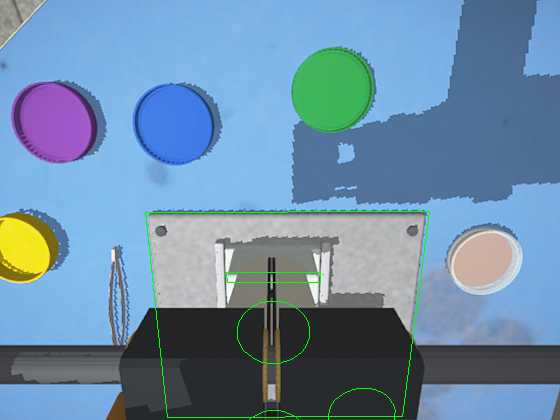

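The top view agrees: the lever is on the model outline for angle 0, and the fingers are centred behind the push plate. Lowering.

>>> jog_arm(commands=[1, 0, 0, 0.025, 0, 1, 0, 0, 0.025, 0, 1, 0, 0, 0.025, 0, 1, 0, 0, 0.02, 0, 1, 0, 0, 0.01, 0, 1, 0, 0, 0.003, 0, 1, 0, 0, 0, 0])

```text
t: 12.6
tool_pos: [0.4148, -0.0243, 0.0501]
orientation: [-2.436, -1.981, 0.002]
force: [0.4, 0.2, 0.1]
opening: 0.0003
```

```bash
python3 chk.py c8
```

```text
12.6 [ 0.4148 -0.0243  0.0501] 78.2 F [0.4 0.2 0.1] 0.0002724108818628146
viewer frame mm [-151.4   -0.6]
psi 90.0 radial -85.7 d 196.4
```

View pics/c8.png

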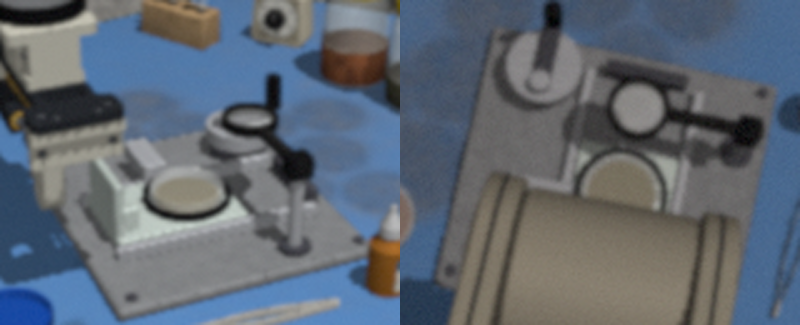

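>>> jog_arm(commands=[1, 0, 0.005, 0, 0, 1, 0, 0.007, 0, 0, 1, 0, 0.007, 0, 0, 1, 0, 0.005, 0, 0, 1, 0, 0.003, 0, 0, 1, 0, 0.002, 0, 0, 1, 0, 0.002, 0, 0, 1, 0, 0.002, 0, 0, 1, 0, 0.002, 0, 0, 1, 0, 0.002, 0, 0, 1, 0, 0.002, 0, 0, 1, 0, 0.002, 0, 0])

```text
t: 13.7
tool_pos: [0.455, -0.0328, 0.0505]
orientation: [-2.436, -1.983, 0.001]
force: [-1.5, -0.3, 0.1]
opening: 0.0007
```

>>> jog_arm(commands=[1, 0, 0.002, 0, 0, 1, 0, 0.002, 0, 0, 1, 0, 0.002, 0, 0, 1, 0, 0.002, 0, 0, 1, 0, 0.002, 0, 0, 1, 0, 0.002, 0, 0])

```text
t: 14.2
tool_pos: [0.467, -0.0353, 0.0505]
orientation: [-2.437, -1.983, 0.0]
force: [-1.9, 0.9, -0.2]
opening: 0.0005
```

```bash
python3 chk.py c9
```

```text
14.2 [ 0.467  -0.0353  0.0505] 78.3 F [-1.9  0.9 -0.2] 0.0005014512784213758
viewer frame mm [-98.1  -0.8]
psi 90.0 radial -85.8 d 143.1
```

View pics/c9.png

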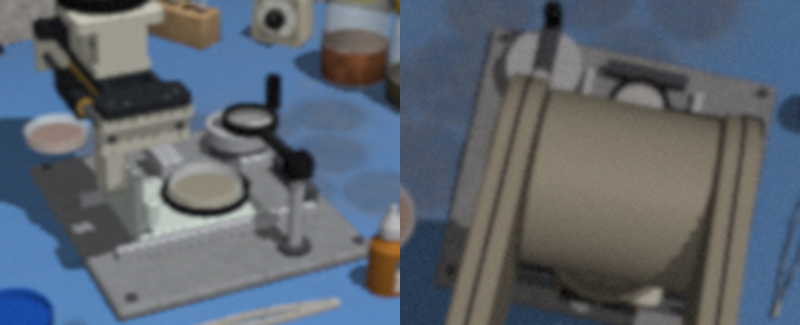

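The side view shows the slide moving with about 2 N of force and the dish riding along. Continuing.

>>> jog_arm(commands=[1, 0, 0.002, 0, 0, 1, 0, 0.002, 0, 0, 1, 0, 0.002, 0, 0, 1, 0, 0.002, 0, 0, 1, 0, 0.002, 0, 0, 1, 0, 0.002, 0, 0, 1, 0, 0.002, 0, 0, 1, 0, 0.002, 0, 0, 1, 0, 0.002, 0, 0, 1, 0, 0.002, 0, 0])

```text
t: 15.13
tool_pos: [0.4867, -0.0394, 0.0506]
orientation: [-2.437, -1.983, 0.0]
force: [-2.2, 0.0, 0.9]
opening: 0.0005
```

>>> jog_arm(commands=[1, 0, 0.002, 0, 0, 1, 0, 0.002, 0, 0, 1, 0, 0.002, 0, 0, 1, 0, 0.002, 0, 0, 1, 0, 0.002, 0, 0, 1, 0, 0.002, 0, 0, 1, 0, 0.002, 0, 0])

```text
t: 15.72
tool_pos: [0.5004, -0.0423, 0.0506]
orientation: [2.437, 1.983, -0.0]
force: [-1.4, -1.4, 1.0]
opening: 0.0003
```

```bash
python3 chk.py c10
```

```text
15.7167 [ 0.5004 -0.0423  0.0506] 78.3 F [-1.4 -1.4  1. ] 0.0002998397658191661
viewer frame mm [-63.9  -0.8]
psi 90.0 radial -85.8 d 109.0
```

View pics/c10.png

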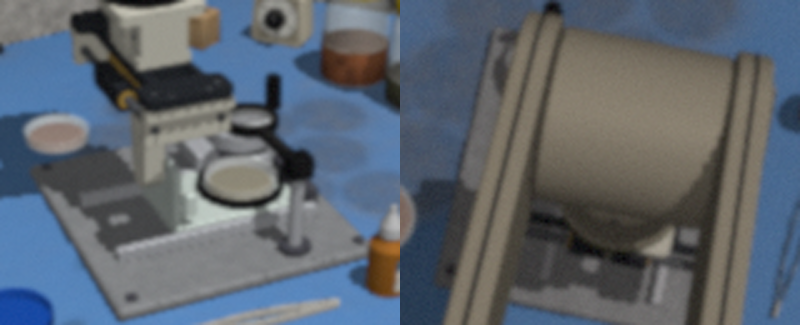

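About 8 mm should remain, so I creep from here.

>>> jog_arm(commands=[1, 0, 0.001, 0, 0, 1, 0, 0.001, 0, 0, 1, 0, 0.001, 0, 0, 1, 0, 0.001, 0, 0, 1, 0, 0.001, 0, 0])

```text
t: 16.23
tool_pos: [0.5053, -0.0432, 0.0507]
orientation: [2.437, 1.983, 0.0]
force: [-1.4, 0.9, 2.0]
opening: 0.0004
```

>>> jog_arm(commands=[1, 0, 0.001, 0, 0, 1, 0, 0.001, 0, 0])

```text
t: 16.4
tool_pos: [0.5072, -0.0436, 0.0507]
orientation: [2.437, 1.983, 0.0]
force: [-2.4, -0.0, 2.0]
opening: 0.0005
```

>>> jog_arm(commands=[1, 0, 0.001, 0, 0])

```text
t: 16.48
tool_pos: [0.5082, -0.0438, 0.0507]
orientation: [2.437, 1.983, 0.0]
force: [-2.0, 1.3, 1.5]
opening: 0.0005
```

>>> jog_arm(commands=[1, 0, 0.001, 0, 0])

```text
t: 16.57
tool_pos: [0.5085, -0.0439, 0.0506]
orientation: [-2.436, -1.982, 0.001]
force: [-9.1, 1.9, 7.5]
opening: 0.0007
```

>>> jog_arm(commands=[1, 0, 0.001, 0, 0])

```text
t: 16.65
tool_pos: [0.5085, -0.0439, 0.0505]
orientation: [-2.434, -1.981, 0.004]
force: [-15.2, 3.5, 12.8]
opening: 0.0001
```

>>> jog_arm(commands=[1, 0, 0, 0, 0, 1, 0, 0, 0, 0, 1, 0, 0, 0, 0])

```text
t: 16.9
tool_pos: [0.5085, -0.0439, 0.0505]
orientation: [-2.434, -1.981, 0.004]
force: [-10.5, 2.2, 9.0]
opening: 0.0006
```

```bash
python3 chk.py c11
```

```text
16.9 [ 0.5085 -0.0439  0.0505] 78.3 F [-10.5   2.2   9. ] 0.0005645169016261408
viewer frame mm [-55.7  -0.7]
psi 90.0 radial -85.7 d 100.8
```

View pics/c11.png

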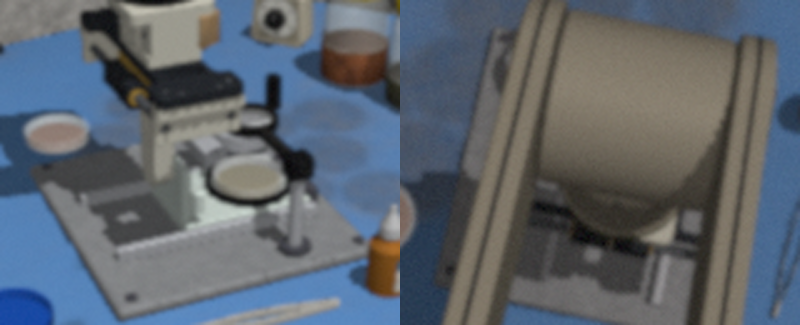

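The tool stopped at viewer x -55.7 mm against an expected -55.5 mm at home, and the force rose. The slide is home. Backing straight off.

>>> jog_arm(commands=[1, 0, -0.001, 0, 0, 1, 0, -0.002, 0, 0, 1, 0, -0.004, 0, 0, 1, 0, -0.008, 0, 0, 1, 0, -0.012, 0, 0, 1, 0, -0.015, 0, 0, 1, 0, -0.015, 0, 0, 1, 0, 0, -0.02, 0, 1, 0, 0, -0.03, 0, 1, 0, 0, -0.03, 0, 1, 0, -0.03, -0.02, 0, 1, 0, -0.03, 0, 0, 1, 0, 0, 0, 0])

```text
t: 18.08
tool_pos: [0.3923, -0.0196, 0.1511]
orientation: [2.436, 1.983, 0.001]
force: [-1.6, 0.1, -0.8]
opening: 0.0006
```

```bash
python3 chk.py c12; python3 - <<'E'
from orb import *; from h import *; from ov import draw
draw(robot.read_camera("top"),A,0,"pics/t12.png",(195,125,165,145),tr=.06)
draw(robot.read_camera("side"),A,0,"pics/s12.png",(210,165,160,130),tr=.06)
E
```

```text
18.0833 [ 0.3923 -0.0196  0.1511] 78.3 F [-1.6  0.1 -0.8] 0.0006304929158217143
viewer frame mm [-174.4   -0.6]
psi 90.0 radial -85.5 d 219.5
```

View pics/t12.png

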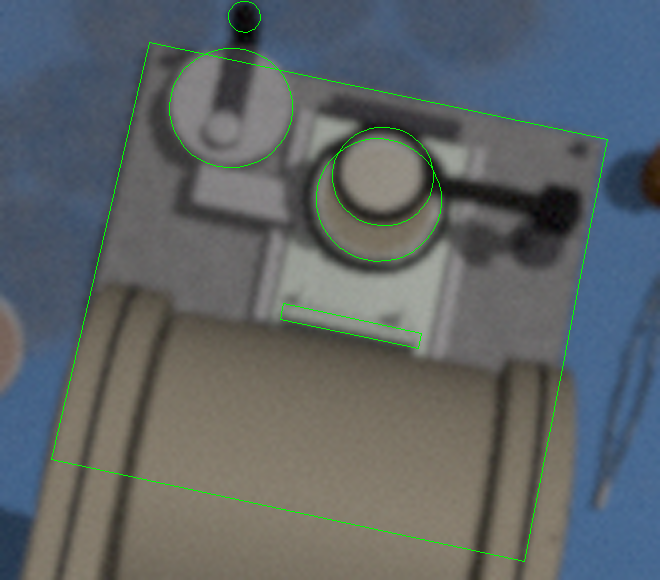

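View pics/s12.png

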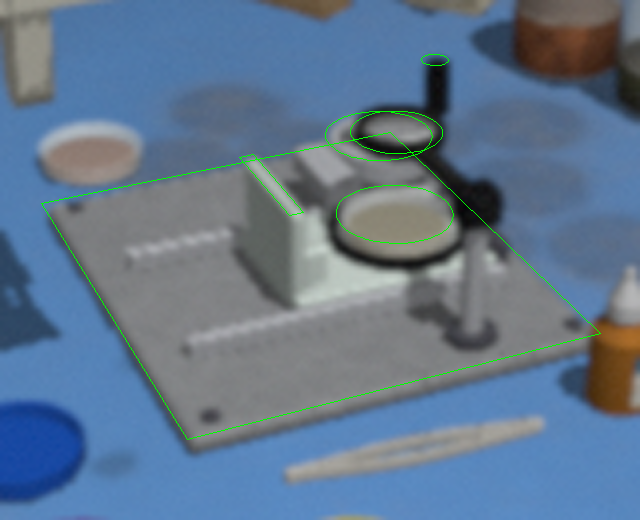

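Both views match the model for slide 60 mm and cam 0. The push plate sits on its outline in the top view at about (350,325), the dish is under the lens and flat, and the robot is clear. Handing in.

```bash
python3 -c "
from plant import robot
print(robot.close_job())"
```

```text
the job is handed in; nothing more can be done
None
```

The dish is under the lens, with the slide home and the cam at its low point. I handed the job in at about 18 s of the 58 s allowed, and no verdict was reported.

- **Cam:** I swung the lever clockwise with the closed fingertips until it met its stop. At the stop the wrist force rose from about 7 N to about 23 N and the pose stopped moving. In the top view the lever matched the model at angle 0 while the slide was still fully back.
- **Slide:** I pushed it by the rear plate with about 2 N. It stopped with the fingers at viewer x -55.7 mm, where about -55.5 mm was expected for fully home. The highest reading, about 20 N, came in the last millimetre against the end stop.
- **Final check:** With the robot backed off and clear, the last top and side pictures matched the model for slide 60 mm and cam 0. The dish looked flat in its ring under the lens. The bottle, forceps and spare dish looked unmoved, but the spare lid was mostly outside those pictures and I did not check it again.
- **Disagreement:** The side camera was about 2 pixels (3 mm) off the fitted model throughout. I relied on the top and wrist views and on contact force for the final positions.

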